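# Make up two weld-repair job trays

### The job

Make up the two job trays for the laser welder. Blue tray: the steel mould insert and the filler tube with the yellow cap; orange tray: the brass bush and the filler tube with the black cap; in each tray the metal part goes in the rubber-lined bay, set down gently, and the tube in the bare bay, everything standing upright flat on the floor of its bay. Leave the copper electrode and the green-capped tube standing where they are.

Things in the scene. Friction and masses are not known exactly. Their poses are not given: they have to be found in the camera images.
- blue_tray: Blue plastic kit tray fixed to the bench at any yaw, 152 x 78 mm (x, y), two bays side by side along x, each 70 x 70 mm inside; walls and divider 4 mm thick, tops 18 mm above bench. +x bay (centre 37 mm along +x) is lined with black rubber, floor 6 mm above bench; -x bay (centre 37 mm along -x) is bare blue, floor 4 mm. Origin: centre of its underside, on the bench.
- orange_tray: Orange plastic kit tray fixed to the bench at any yaw, 152 x 78 mm (x, y), two bays side by side along x, each 70 x 70 mm inside; walls and divider 4 mm thick, tops 18 mm above bench. +x bay (centre 37 mm along +x) is lined with black rubber, floor 6 mm above bench; -x bay (centre 37 mm along -x) is bare orange, floor 4 mm. Origin: centre of its underside, on the bench.
- steel_insert: Bare steel mould insert (grey): base 40 x 36 x 18 mm (x, y, z) with a core block 26 x 22 mm (x, y) standing on its middle, 52 mm high in all, about 0.34 kg. Sides of base and core are parallel to its own x and y. Take it by the core. Origin at the centre of its underside, z up.
- brass_bush: Yellow brass sprue bush, round: flange 40 mm in diameter and 10 mm high at the foot, body 28 mm in diameter up to 46 mm, then tapering to 18 mm at the top, 52 mm; about 0.28 kg. Origin at the centre of its underside, z up its axis.
- yellow_tube: White plastic filler-rod tube standing upright with a yellow screw cap (yellow disc seen from above) and a thin yellow band low down: plain cylinder 34 mm in diameter, 72 mm high, about 70 g, closed, the top 18 mm is the cap. Origin at the centre of its underside, z up its axis. 
- black_tube: White plastic filler-rod tube standing upright with a black screw cap (black disc seen from above) and a thin black band low down: plain cylinder 34 mm in diameter, 72 mm high, about 70 g, closed, the top 18 mm is the cap. Origin at the centre of its underside, z up its axis. 
- copper_electrode: Copper spark electrode: square reddish copper block 26 x 26 mm on a dark round steel foot 36 mm in diameter and 16 mm high, 50 mm high in all, about 0.32 kg. Origin at the centre of its underside, z up. Not needed today: stays where it stands.
- green_tube: White plastic filler-rod tube standing upright with a green screw cap (green disc seen from above) and a thin green band low down: plain cylinder 34 mm in diameter, 72 mm high, about 70 g, closed, the top 18 mm is the cap. Origin at the centre of its underside, z up its axis. Not needed today: stays where it stands.
Mind the look-alikes: they are no part of the job. Leave any purple look-alike of the steel_insert alone.

How it is judged (in metres and radians):
At the end, for the whole second after the job is handed in: Each of the four things in its named bay: within 22 mm of the bay centre along both tray axes, underside within 4 mm of the bay floor, upright within 0.1 rad, at rest. Copper electrode and green-capped tube upright (0.1 rad) within 30 mm of where they started (x of steel_insert in the frame of blue_tray between 0.015 and 0.059 m and y of steel_insert in the frame of blue_tray between -0.022 and 0.022 m and z of steel_insert in the frame of blue_tray between 0.002 and 0.01 m and angle between each of steel_insert, yellow_tube, brass_bush, black_tube, copper_electrode, green_tube's own z axis and vertical below 0.1 rad and linear speed of each of steel_insert, yellow_tube, brass_bush, black_tube below 0.02 m/s and angular speed of each of steel_insert, yellow_tube, brass_bush, black_tube below 0.2 rad/s and x of yellow_tube in the frame of blue_tray between -0.059 and -0.015 m and y of yellow_tube in the frame of blue_tray between -0.022 and 0.022 m and z of yellow_tube in the frame of blue_tray between 0 and 0.008 m and x of brass_bush in the frame of orange_tray between 0.015 and 0.059 m and y of brass_bush in the frame of orange_tray between -0.022 and 0.022 m and z of brass_bush in the frame of orange_tray between 0.002 and 0.01 m and x of black_tube in the frame of orange_tray between -0.059 and -0.015 m and y of black_tube in the frame of orange_tray between -0.022 and 0.022 m and z of black_tube in the frame of orange_tray between 0 and 0.008 m and distance of each of copper_electrode, green_tube from where it was at the start of the episode below 0.03 m); the robot touches nothing.
It fails at once if the copper electrode or the green-capped tube is moved more than 30 mm (distance of any of copper_electrode, green_tube from where it was at the start of the episode above 0.03 m).
It fails at once if a metal part is dropped or banged into a tray (over 60 N) (contact force between any of steel_insert, brass_bush and blue_tray above 60 N or contact force between any of steel_insert, brass_bush and orange_tray above 60 N).
It also fails if it takes over 96 s, if anything falls off the work surface, if the arm or the gripper's body presses on something with over 40 N, if the wrist force passes 120 N, or if a joint passes its speed limit or range.

### The arm

A 7-joint arm with a two-finger parallel gripper is mounted at the origin on the work surface. World frame = base frame: x ahead of the robot, y to its left, z up, the work surface at z = 0. Lengths are in m, angles in degrees, forces in N, time in s.
With the tool pointing down it reaches from about 0.425 to 0.875 m from the base axis. Payload 4.7 kg.
Tool frame: the origin (TCP) lies between the finger pads; the fingertips stand 8 mm ahead of it and the grasp point (between the pads) lies 11 mm behind it (env.tip_extent is the distance from the TCP to the fingertips, in m); z points along the fingers, y is the line along which they close (so a half turn about z gives the same grasp; the last joint's range is limited). The gripper opens to 87 mm and grips with 3 to 60 N. Pads are 19 mm wide; open, the fingers measure 117 mm over their backs; the gripper's body (75 mm by 190 mm) begins 51 mm behind the grasp point.
Start: joints at [74.891, 18.392, -4.016, 83.108, 1.295, 78.541, -3.26], TCP at [0.178, -0.625, 0.231] pointing down, gripper open.
Joint ranges: [-163.93, 163.93], [-17.29, 119.83], [-79.2, 71.16], [3.27, 140.29], [-89.18, 269.18], [5.43, 117.66], [-154.24, 154.24]. Speed limits (degrees/s): [147.25, 147.25, 180, 180, 180, 180, 180].

### API

Orientations are given as [roll, pitch, yaw] about the fixed x, y, z axes, in that order (R = Rz(yaw) Ry(pitch) Rx(roll)).
In Python, from cell import sensors, vision, workorder, env gives the robot as it stands.
- The arm moves only by the tool drive_tool, never from a script. Its argument "moves" is a list of rows, each an object of numbers: "x", "y", "z": the shift along the tool's x, y, z in mm; "rx", "ry", "rz": the turn, a rotation vector about the tool's x, y, z in rad; "fingers": the closure, from -1 (fully open) to 1 (shut). In form: [{"x": .., "y": .., "z": .., "rx": .., "ry": .., "rz": .., "fingers": ..}, ...]. A call has 1 to 20 rows; each row is the pose to reach, as a shift and turn from the pose commanded when the call began, along the tool's axes at that moment; what a row does not reach only later rows make up. A row lasts 1/8 s, in which the tool goes at most 62.5 mm and 10.7 degrees, less where a joint would pass 70% of its speed; a pose out of reach is approached as far as the arm can. A call with a gripper value outside its range is refused whole. The fingers move at their own pace and stop on an object; "force" is the grip in N (left out, the last holds). Time passes only in rows, so rows that repeat a pose let the fingers close. It gives the time, the measured TCP pose, the force, the opening and the grip force at its end, in the units of the state.
- sensors.get_obs(): the state, without advancing time (a new reading comes with each control period).
- vision.read_camera(name): name is "scene" or "top" or "wrist"; returns a dict with "image" (384x512x3 uint8, red, green, blue), "fx", "fy", "cx", "cy" (pixels), "R" (3x3) and "t" (3): a world point X has camera coordinates R X + t. Camera axes: x right, y down, z forward; pixel columns grow to the right and rows downward; lengths in m; the calibration is good to about 2 mm. A picture is of the moment at which its call begins. There is no depth.
- workorder.sign_off(): hands the job in; it is judged then, once.
The state is a dict: "time_s": time; "qpos": joint angles; "joint_velocities": joint speeds; "effort": joint torques, N m; "tool_pos": TCP position; "tool_rot": TCP orientation; "force": force on the tool from outside, world axes, zero at the start; "wrist_torque": the same for the moment, N m; "grip_width": finger opening in m; "grasp_force": force on a finger pad.
Only numpy, scipy, OpenCV 4.12 (cv2) and the standard library are available. Lean on these libraries where they do the work, as an engineer would, in place of code of your own. Each camera call takes 0.05 s, during which the arm holds its last target. There are 200 camera calls.

## Working session

There is one attempt and no reset: what is moved stays moved. The work goes in short steps, Python scripts to look and compute and a tool call to move; the robot and the scene stay as the last step left them, time stands still between calls to the robot, and variables do not carry over. Pictures are saved under pics/ and viewed, at most 14 in all, crops included, and the job is handed in when it is done.

Besides the shell and the picture viewer there is one more tool, called as name(argument=value, ...) on one line, values as JSON. drive_tool: Moves the arm, as the interface text tells. Its arguments: {"type":"object","properties":{"moves":{"type":"array"},"force":{"type":"number"}},"required":["moves"]}

```bash
ls; mkdir -p pics; python3 - <<'E'
from cell import sensors, vision, workorder, env
import cv2,pickle
print(sensors.get_obs(), env.tip_extent)
d={}
for n in("scene","top","wrist"):
    c=vision.read_camera(n); d[n]=c; cv2.imwrite(f"pics/{n}0.png",cv2.cvtColor(c["image"],cv2.COLOR_RGB2BGR)); print(n,c["fx"],c["cx"],c["cy"],c["R"],c["t"])
pickle.dump(d,open("c0.pkl","wb"))
t=cv2.imread("pics/top0.png"); cv2.imwrite("pics/top0b.png",cv2.resize(t,(800,600),interpolation=cv2.INTER_CUBIC))
E
```

```text
pics
{'time_s': 0.0, 'qpos': array([74.89092356, 18.43873563, -4.0144788 , 83.17533269,  1.29403614,
       78.53936176, -3.26098551]), 'joint_velocities': array([-0.03328967,  0.04075278, -0.06766839,  0.03959317, -0.09864198,
        0.08790923, -0.00797234]), 'effort': array([-5.71619040e-06, -4.91290998e+01, -4.04005134e-01, -3.12524235e+01,
       -6.38774643e-02,  4.36365476e-02,  1.61472344e-04]), 'tool_pos': array([ 0.17805868, -0.62458103,  0.22946123]), 'tool_rot': array([-1.79891754e+02,  5.10138545e-03,  1.59166635e+01]), 'force': array([ 3.65826056e-01, -3.08921382e-04, -2.28951147e-01]), 'wrist_torque': array([ 0.03012791, -0.03396788, -0.02149957]), 'grasp_force': 0.0, 'grip_width': 0.08710800898783323} 0.008
scene 442.7931969061325 256.35004882351643 186.02635995764427 [[ 0.53386422  0.84539426  0.01724931]
 [ 0.51811839 -0.31093279 -0.79678989]
 [-0.66823823  0.43431479 -0.60401021]] [-0.2787174  -0.24296675  1.33480493]
top 385.0598451060172 259.5699916869497 189.87257627143254 [[ 0.01169652 -0.99984149  0.01342341]
 [-0.98119872 -0.01406267 -0.19248718]
 [ 0.19264544 -0.0109196  -0.98120767]] [-0.01743598  0.51166782  0.93503699]
wrist 278.1495219280106 255.710794313195 195.65793518434825 [[ 0.27514934 -0.9613996  -0.00191025]
 [-0.92380903 -0.26494019  0.27637578]
 [-0.26621367 -0.0742799  -0.96104775]] [-0.64844575 -0.0346462   0.3904526 ]
```

View pics/top0b.png

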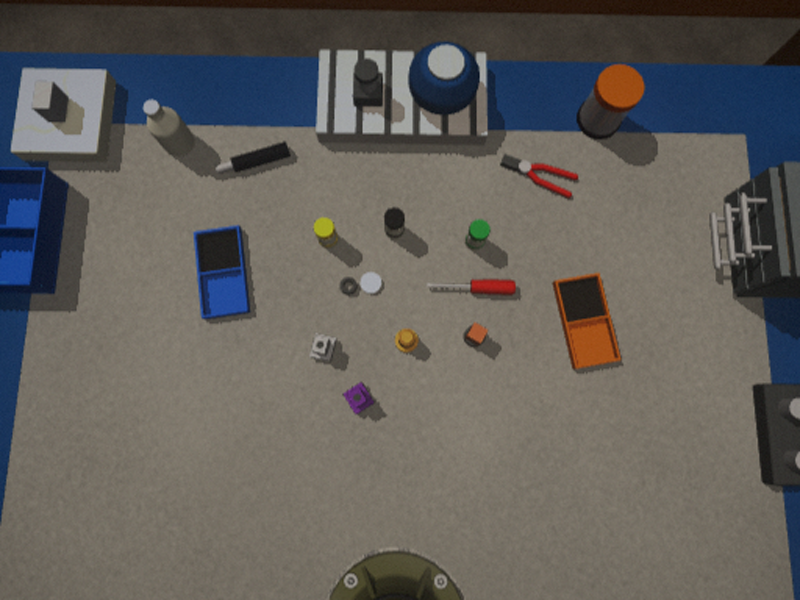

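View pics/scene0.png

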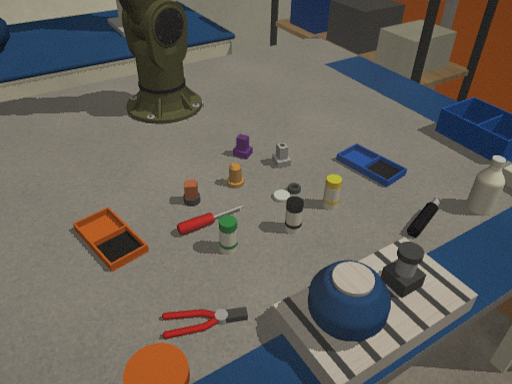

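Top view (800x600 copy):
- Steel insert: the grey stepped block at (322,348). The purple one at (358,398) is the look-alike and stays.
- Brass bush at (406,340); copper electrode at (476,334).
- Tubes: yellow (324,228), black (394,215), green (480,230). The black-topped item at (367,80) stands on the rack and isn't a white tube.
- Blue tray at (221,272); the large blue bin at the left edge is not it. Orange tray at (588,320). Both have their rubber bay at the far end.

Next I'll take coarse positions from this view and check an enlarged crop.

```bash
cat > h.py <<'E'
import numpy as np,cv2
def ray(c,uv,z):
    uv=np.atleast_2d(np.array(uv,float)); R=np.array(c["R"]);t=np.array(c["t"])
    o=-R.T@t; d=np.c_[(uv[:,0]-c["cx"])/c["fx"],(uv[:,1]-c["cy"])/c["fy"],np.ones(len(uv))]@R
    return o+d*((z-o[2])/d[:,2])[:,None]
def hsv(c): return cv2.cvtColor(c["image"],cv2.COLOR_RGB2HSV)
def big(m,roi=None):
    if roi is not None:
        k=np.zeros_like(m); x0,y0,x1,y1=roi; k[y0:y1,x0:x1]=1; m=m*k
    n,l,s,ce=cv2.connectedComponentsWithStats((m>0).astype(np.uint8))
    i=1+np.argmax(s[1:,4]); return (l==i).astype(np.uint8),ce[i],s[i]
def tray(c,m,z=.018):
    co=max(cv2.findContours(m,cv2.RETR_EXTERNAL,cv2.CHAIN_APPROX_NONE)[0],key=cv2.contourArea)
    P=ray(c,co[:,0,:],z)[:,:2]; return cv2.minAreaRect((P*1000).astype(np.float32))
E
python3 - <<'E'
import pickle; from h import *
c=pickle.load(open("c0.pkl","rb"))["top"]; H=hsv(c)
def at(x,y,r): return [int(x/1.5625)-r,int(y/1.5625)-r,int(x/1.5625)+r,int(y/1.5625)+r]
def rng(a,b): return cv2.inRange(H,np.array(a),np.array(b))
for n,p,a,b in (("blue",(221,272),(100,120,50),(130,255,255)),("orange",(588,320),(3,150,80),(20,255,255))):
    m=cv2.morphologyEx(rng(a,b),cv2.MORPH_CLOSE,np.ones((3,3))); m,ce,s=big(m,at(*p,40)); print(n,tray(c,m),s)
for n,p,a,b,z,r in (("yellow",(324,228),(22,120,80),(35,255,255),.072,12),("green",(480,230),(45,100,40),(80,255,255),.072,12),
  ("copper",(476,334),(0,120,60),(14,255,255),.05,12),("brass",(406,340),(12,120,60),(26,255,255),.03,14),("purple",(358,398),(130,80,30),(160,255,255),.03,16)):
    m,ce,s=big(rng(a,b),at(*p,r)); print(n,ce,s,ray(c,ce,z)*1000)
for n,p,z in(("black",(394,215),.072),("steel",(321,344),.052)): print(n,ray(c,[p[0]/1.5625,p[1]/1.5625],z)*1000)
im=cv2.cvtColor(c["image"],cv2.COLOR_RGB2BGR)[125:275,180:340]; cv2.imwrite("pics/crop1.png",cv2.resize(im,(640,600),interpolation=cv2.INTER_CUBIC))
E
```

```text
blue ((558.11572265625, 303.3517150878906), (153.01095581054688, 80.50338745117188), 9.577961921691895) [ 124  145   36   59 1110]
orange ((482.905029296875, -315.04803466796875), (151.3993682861328, 82.43124389648438), 11.016409873962402) [ 354  175   43   61 1133]
yellow [206.94520548 145.33561644] [201 139  13  14 146] [[621.39752673 125.12523369  72.        ]]
green [306.49242424 146.81060606] [301 141  13  13 132] [[ 621.52717939 -129.31530914   72.        ]]
copper [305.06363636 212.87272727] [299 207  13  13 110] [[ 454.13386742 -126.64822352   50.        ]]
brass [259.7752809  217.43258427] [253 210  15  16 178] [[443.46382637 -12.37668552  30.        ]]
purple [228.95169082 254.49758454] [220 245  19  20 207] [[348.40422247  64.34261434  30.        ]]
black [[643.94180362  10.08319099  72.        ]]
steel [[432.06267752 124.11637025  52.        ]]
```

View pics/crop1.png

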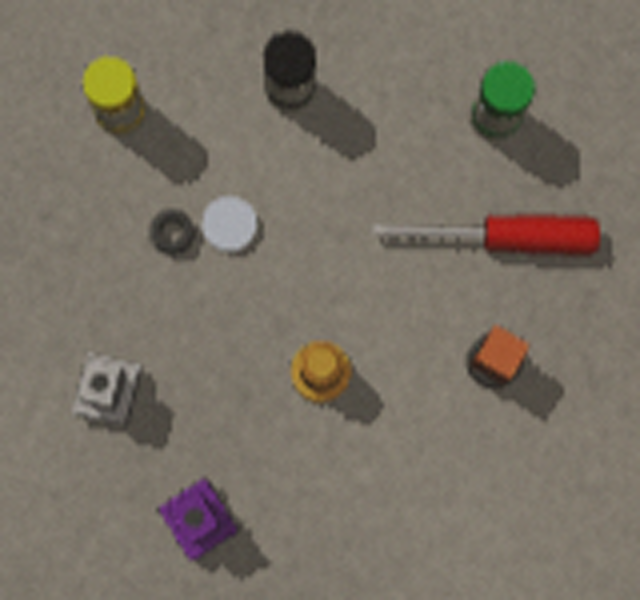

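The enlarged crop confirms the choices: steel (105,388) is grey with the core on top, purple (195,520) is the decoy, brass is at (320,368), the yellow cap at (110,82) and the black cap at (290,60). I'll hover over the steel insert first for a wrist view.

```bash
cat >> h.py <<'E'
from scipy.spatial.transform import Rotation as Ro
def go(*targets):
    from cell import sensors
    o=sensors.get_obs(); R0=Ro.from_euler('xyz',o["tool_rot"],degrees=True); p=o["tool_pos"]*1000
    print("at",np.round(p,1),np.round(o["tool_rot"],1),"t",round(o["time_s"],2))
    for x,y,z,yaw in targets:
        s=R0.inv().apply(np.array([x,y,z])-p); r=(R0.inv()*Ro.from_euler('xyz',[180,0,yaw],degrees=True)).as_rotvec()
        print((x,y,z,yaw),"->",np.round(s,1),np.round(r,3))
E
python3 -c "
from h import *
go((450,-350,230,50),(432,124,200,75))"
```

```text
at [ 178.1 -624.7  229.7] [-179.9    0.    15.9] t 0.15
(450, -350, 230, 50) -> [ 3.368e+02 -1.896e+02 -1.000e-01] [-0.001 -0.    -0.595]
(432, 124, 200, 75) -> [ 449.5 -650.3   30.6] [-1.000e-03 -1.000e-03 -1.031e+00]
```

drive_tool(moves=[{"x": 337, "y": -190, "rz": -0.59}, {"x": 337, "y": -190, "rz": -0.59}, {"x": 337, "y": -190, "rz": -0.59}, {"x": 337, "y": -190, "rz": -0.59}, {"x": 337, "y": -190, "rz": -0.59}, {"x": 337, "y": -190, "rz": -0.59}, {"x": 449, "y": -650, "z": 30, "rz": -1.03}, {"x": 449, "y": -650, "z": 30, "rz": -1.03}, {"x": 449, "y": -650, "z": 30, "rz": -1.03}, {"x": 449, "y": -650, "z": 30, "rz": -1.03}, {"x": 449, "y": -650, "z": 30, "rz": -1.03}, {"x": 449, "y": -650, "z": 30, "rz": -1.03}, {"x": 449, "y": -650, "z": 30, "rz": -1.03}, {"x": 449, "y": -650, "z": 30, "rz": -1.03}, {"x": 449, "y": -650, "z": 30, "rz": -1.03}, {"x": 449, "y": -650, "z": 30, "rz": -1.03}, {"x": 449, "y": -650, "z": 30, "rz": -1.03}, {"x": 449, "y": -650, "z": 30, "rz": -1.03}])

```text
invalid input at $.moves[0]: expected keys x, y, z, rx, ry, rz, fingers
```

```bash
python3 - <<'E'
from h import *; from cell import vision; import pickle
c=vision.read_camera("wrist"); pickle.dump(c,open("w1.pkl","wb")); cv2.imwrite("pics/w1.png",cv2.cvtColor(c["image"],cv2.COLOR_RGB2BGR)); go((432,124,200,75))
E
```

```text
at [ 178.1 -624.8  229.9] [-179.9    0.    15.9] t 0.2
(432, 124, 200, 75) -> [ 449.5 -650.4   30.6] [-1.000e-03 -0.000e+00 -1.031e+00]
```

View pics/w1.png

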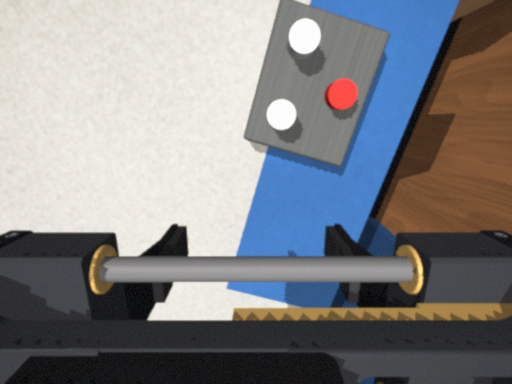

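The move was refused because every row needs all the keys. The wrist view shows the fingers at the image bottom, around (170,260) and (340,260), and free view ahead (tool +x), so I'll hover slightly short of the part.

drive_tool(moves=[{"x": 337, "y": -190, "z": 0, "rx": 0, "ry": 0, "rz": -0.59, "fingers": -1}, {"x": 337, "y": -190, "z": 0, "rx": 0, "ry": 0, "rz": -0.59, "fingers": -1}, {"x": 337, "y": -190, "z": 0, "rx": 0, "ry": 0, "rz": -0.59, "fingers": -1}, {"x": 337, "y": -190, "z": 0, "rx": 0, "ry": 0, "rz": -0.59, "fingers": -1}, {"x": 337, "y": -190, "z": 0, "rx": 0, "ry": 0, "rz": -0.59, "fingers": -1}, {"x": 337, "y": -190, "z": 0, "rx": 0, "ry": 0, "rz": -0.59, "fingers": -1}, {"x": 434, "y": -615, "z": 25, "rx": 0, "ry": 0, "rz": -1.03, "fingers": -1}, {"x": 434, "y": -615, "z": 25, "rx": 0, "ry": 0, "rz": -1.03, "fingers": -1}, {"x": 434, "y": -615, "z": 25, "rx": 0, "ry": 0, "rz": -1.03, "fingers": -1}, {"x": 434, "y": -615, "z": 25, "rx": 0, "ry": 0, "rz": -1.03, "fingers": -1}, {"x": 434, "y": -615, "z": 25, "rx": 0, "ry": 0, "rz": -1.03, "fingers": -1}, {"x": 434, "y": -615, "z": 25, "rx": 0, "ry": 0, "rz": -1.03, "fingers": -1}, {"x": 434, "y": -615, "z": 25, "rx": 0, "ry": 0, "rz": -1.03, "fingers": -1}, {"x": 434, "y": -615, "z": 25, "rx": 0, "ry": 0, "rz": -1.03, "fingers": -1}, {"x": 434, "y": -615, "z": 25, "rx": 0, "ry": 0, "rz": -1.03, "fingers": -1}, {"x": 434, "y": -615, "z": 25, "rx": 0, "ry": 0, "rz": -1.03, "fingers": -1}])

```text
time_s: 2.2
tool_pos: [0.4271, 0.0835, 0.2054]
tool_rot: [-180.0, 0.0, 74.8]
force: [0.0, 0.3, -0.3]
grip_width: 0.0873
grasp_force: 0.0
```

```bash
python3 - <<'E'
from h import *; from cell import vision; import pickle
c=vision.read_camera("wrist"); pickle.dump(c,open("w1.pkl","wb")); cv2.imwrite("pics/w1b.png",cv2.cvtColor(c["image"],cv2.COLOR_RGB2BGR)); go((432,124,200,75))
E
```

```text
at [427.1  83.5 205.4] [-180.     0.    74.7] t 2.25
(432, 124, 200, 75) -> [40.3 -5.9  5.4] [-0.     0.    -0.004]
```

View pics/w1b.png

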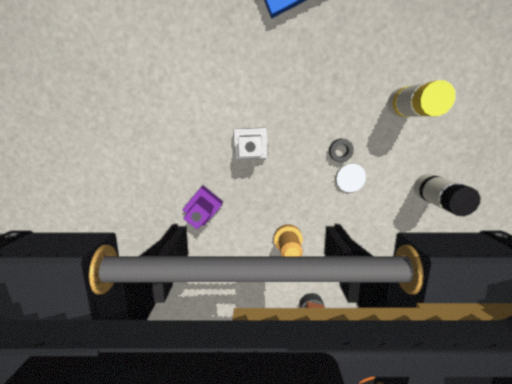

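The wrist view shows the insert at (251,142), almost square with the image. The yellow cap is at (438,98), the black cap at (461,199) and the purple decoy at (202,207). Next I'll refine these positions.

```bash
python3 - <<'E'
from h import *; import pickle
c=pickle.load(open("w1.pkl","rb")); H=hsv(c)
m=((H[...,1]<40)&(H[...,2]>150)).astype(np.uint8)
g=cv2.cvtColor(c["image"],cv2.COLOR_RGB2GRAY)
print(H[120:166:4,251].tolist())
m1=((H[...,1]<14)).astype(np.uint8); m1,ce,s=big(m1,(220,110,285,170)); print("base",ce,s)
co=max(cv2.findContours(m1,0,1)[0],key=cv2.contourArea); print(cv2.minAreaRect(co))
y,ce,s=big(cv2.inRange(H,np.array((22,120,80)),np.array((35,255,255))),(400,70,480,130)); print("yellow",s,ray(c,ce,.072)*1000)
k,ce,s=big((H[...,2]<60).astype(np.uint8),(420,170,490,218)); print("black",s,ray(c,ce,.072)*1000)
im=c["image"][105:195,175:290,::-1]; cv2.imwrite("pics/w1c.png",cv2.resize(im,None,fx=6.5,fy=6.5,interpolation=cv2.INTER_CUBIC))
E
```

```text
[[22, 19, 204], [21, 18, 202], [13, 12, 188], [10, 3, 231], [20, 5, 170], [15, 5, 226], [45, 5, 101], [60, 5, 104], [23, 5, 199], [20, 4, 180], [26, 16, 129], [15, 16, 131]]
base [250.34626301 143.07000946] [ 233  127   35   33 1057]
((250.1528778076172, 143.28025817871094), (31.62269401550293, 34.33525085449219), 87.95458984375)
yellow [ 412   81   43   35 1176] [[618.19653563 127.47265803  72.        ]]
black [440 185  39  30 904] [[635.71434536  15.8115442   72.        ]]
```

View pics/w1c.png

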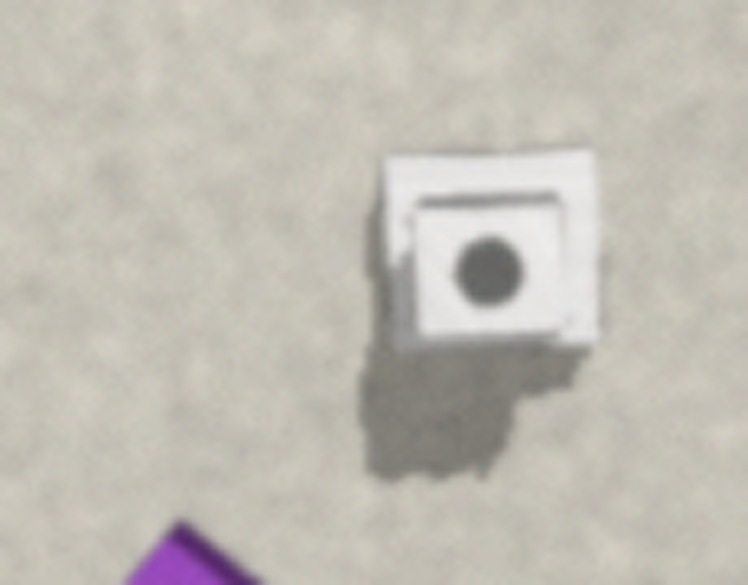

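The hole of the insert sits at crop (489,271), and its edges are turned about +2° from the tool, so I'll grasp at a yaw of about 77°.

```bash
python3 - <<'E'
from h import *; import pickle
c=pickle.load(open("w1.pkl","rb")); P=ray(c,(175+489/6.5-.5,105+271/6.5-.5),.052)[0]*1000; print(P)
go((P[0],P[1],90,76.8),(P[0],P[1],31,76.8))
E
```

```text
[431.58348682 127.86818317  52.        ]
at [427.1  83.5 205.4] [-180.     0.    74.7] t 2.25
(np.float64(431.5834868243726), np.float64(127.8681831689961), 90, 76.8) -> [ 44.   -7.3 115.4] [-0.     0.    -0.036]
(np.float64(431.5834868243726), np.float64(127.8681831689961), 31, 76.8) -> [ 44.   -7.3 174.4] [-0.     0.    -0.036]
```

drive_tool(moves=[{"x": 43, "y": -7, "z": 60, "rx": 0, "ry": 0, "rz": -0.036, "fingers": -1}, {"x": 43, "y": -7, "z": 110, "rx": 0, "ry": 0, "rz": -0.036, "fingers": -1}, {"x": 43, "y": -7, "z": 140, "rx": 0, "ry": 0, "rz": -0.036, "fingers": -1}, {"x": 43, "y": -7, "z": 160, "rx": 0, "ry": 0, "rz": -0.036, "fingers": -1}, {"x": 43, "y": -7, "z": 174, "rx": 0, "ry": 0, "rz": -0.036, "fingers": -1}, {"x": 43, "y": -7, "z": 174, "rx": 0, "ry": 0, "rz": -0.036, "fingers": -1}, {"x": 43, "y": -7, "z": 174, "rx": 0, "ry": 0, "rz": -0.036, "fingers": 1}, {"x": 43, "y": -7, "z": 174, "rx": 0, "ry": 0, "rz": -0.036, "fingers": 1}, {"x": 43, "y": -7, "z": 174, "rx": 0, "ry": 0, "rz": -0.036, "fingers": 1}, {"x": 43, "y": -7, "z": 174, "rx": 0, "ry": 0, "rz": -0.036, "fingers": 1}, {"x": 43, "y": -7, "z": 174, "rx": 0, "ry": 0, "rz": -0.036, "fingers": 1}, {"x": 43, "y": -7, "z": 174, "rx": 0, "ry": 0, "rz": -0.036, "fingers": 1}], force=30)

```text
time_s: 3.75
tool_pos: [0.4313, 0.1287, 0.0315]
tool_rot: [-180.0, 0.0, 77.0]
force: [0.3, 1.0, -0.5]
grip_width: 0.035
grasp_force: 0.0
```

```bash
python3 -c "
from h import *
go((432,127,130,77),(594,308,130,99.6),(594,308,55,99.6))"
```

```text
at [431.3 128.7  31.5] [-180.    0.   77.] t 3.75
(432, 127, 130, 77) -> [ -1.5   1.1 -98.5] [-0.  0. -0.]
(594, 308, 130, 99.6) -> [211.3 118.2 -98.5] [-0.     0.    -0.394]
(594, 308, 55, 99.6) -> [211.3 118.2 -23.5] [-0.     0.    -0.394]
```

drive_tool(moves=[{"x": 0, "y": 0, "z": 0, "rx": 0, "ry": 0, "rz": 0, "fingers": 1}, {"x": 0, "y": 0, "z": 0, "rx": 0, "ry": 0, "rz": 0, "fingers": 1}, {"x": 0, "y": 0, "z": 0, "rx": 0, "ry": 0, "rz": 0, "fingers": 1}, {"x": 0, "y": 0, "z": 0, "rx": 0, "ry": 0, "rz": 0, "fingers": 1}, {"x": 0, "y": 0, "z": -20, "rx": 0, "ry": 0, "rz": 0, "fingers": 1}, {"x": 0, "y": 0, "z": -60, "rx": 0, "ry": 0, "rz": 0, "fingers": 1}, {"x": 0, "y": 0, "z": -100, "rx": 0, "ry": 0, "rz": 0, "fingers": 1}, {"x": 0, "y": 0, "z": -100, "rx": 0, "ry": 0, "rz": 0, "fingers": 1}])

```text
time_s: 4.75
tool_pos: [0.433, 0.129, 0.1337]
tool_rot: [179.7, -0.0, 77.0]
force: [-0.2, -0.3, -3.2]
grip_width: 0.0261
grasp_force: 30.0
```

```bash
python3 -c "
from h import *
go((594,308,130,99.6),(594,308,50,99.6))"
```

```text
at [433.  129.  133.7] [179.7  -0.   77. ] t 4.75
(594, 308, 130, 99.6) -> [210.7 116.5   4.3] [ 0.005  0.001 -0.395]
(594, 308, 50, 99.6) -> [210.7 116.1  84.3] [ 0.005  0.001 -0.395]
```

drive_tool(moves=[{"x": 40, "y": 22, "z": 0, "rx": 0, "ry": 0, "rz": -0.08, "fingers": 1}, {"x": 85, "y": 47, "z": 0, "rx": 0, "ry": 0, "rz": -0.16, "fingers": 1}, {"x": 130, "y": 72, "z": 0, "rx": 0, "ry": 0, "rz": -0.24, "fingers": 1}, {"x": 170, "y": 94, "z": 0, "rx": 0, "ry": 0, "rz": -0.32, "fingers": 1}, {"x": 200, "y": 110, "z": 0, "rx": 0, "ry": 0, "rz": -0.38, "fingers": 1}, {"x": 211, "y": 117, "z": 0, "rx": 0, "ry": 0, "rz": -0.395, "fingers": 1}, {"x": 211, "y": 117, "z": 20, "rx": 0, "ry": 0, "rz": -0.395, "fingers": 1}, {"x": 211, "y": 117, "z": 45, "rx": 0, "ry": 0, "rz": -0.395, "fingers": 1}, {"x": 211, "y": 117, "z": 65, "rx": 0, "ry": 0, "rz": -0.395, "fingers": 1}, {"x": 211, "y": 117, "z": 80, "rx": 0, "ry": 0, "rz": -0.395, "fingers": 1}, {"x": 211, "y": 117, "z": 80, "rx": 0, "ry": 0, "rz": -0.395, "fingers": 1}, {"x": 211, "y": 117, "z": 80, "rx": 0, "ry": 0, "rz": -0.395, "fingers": 1}])

```text
time_s: 6.25
tool_pos: [0.5932, 0.3082, 0.0523]
tool_rot: [179.9, -0.0, 99.6]
force: [-0.4, 0.1, -3.5]
grip_width: 0.0254
grasp_force: 30.0
```

```bash
python3 - <<'E'
from h import *; from cell import vision
a=vision.read_camera("scene")["image"][110:220,260:440,::-1]
w=vision.read_camera("wrist")["image"][...,::-1]
a=cv2.resize(a,(640,391),interpolation=cv2.INTER_CUBIC)
cv2.imwrite("pics/s2.png",a)
go((594,308,50,99.6))
E
```

```text
at [593.4 308.5  52.7] [179.9  -0.   99.6] t 6.35
(594, 308, 50, 99.6) -> [-0.6  0.5  2.7] [ 0.002 -0.001  0.   ]
```

View pics/s2.png

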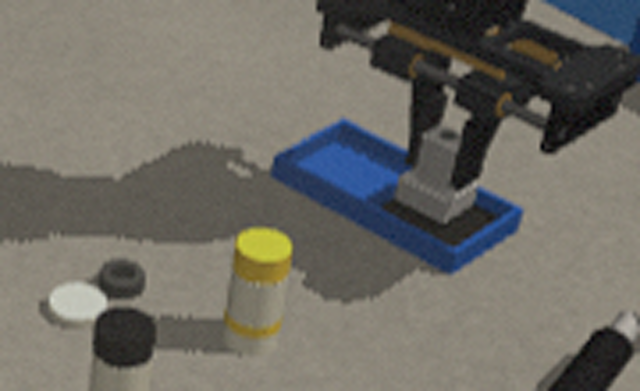

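The scene crop shows the insert at (435,180), hanging upright inside the rubber bay. I'll lower it slowly.

drive_tool(moves=[{"x": 0, "y": 0, "z": 4, "rx": 0, "ry": 0, "rz": 0, "fingers": 1}, {"x": 0, "y": 0, "z": 8, "rx": 0, "ry": 0, "rz": 0, "fingers": 1}, {"x": 0, "y": 0, "z": 10, "rx": 0, "ry": 0, "rz": 0, "fingers": 1}, {"x": 0, "y": 0, "z": 11, "rx": 0, "ry": 0, "rz": 0, "fingers": 1}, {"x": 0, "y": 0, "z": 12, "rx": 0, "ry": 0, "rz": 0, "fingers": 1}, {"x": 0, "y": 0, "z": 13, "rx": 0, "ry": 0, "rz": 0, "fingers": 1}, {"x": 0, "y": 0, "z": 13.5, "rx": 0, "ry": 0, "rz": 0, "fingers": 1}, {"x": 0, "y": 0, "z": 14, "rx": 0, "ry": 0, "rz": 0, "fingers": 1}, {"x": 0, "y": 0, "z": 14, "rx": 0, "ry": 0, "rz": 0, "fingers": 1}])

```text
time_s: 7.48
tool_pos: [0.5929, 0.3079, 0.0377]
tool_rot: [180.0, 0.0, 99.6]
force: [0.4, -0.5, -1.9]
grip_width: 0.026
grasp_force: 30.0
```

drive_tool(moves=[{"x": 0, "y": 0, "z": 0.5, "rx": 0, "ry": 0, "rz": 0, "fingers": 1}, {"x": 0, "y": 0, "z": 0.5, "rx": 0, "ry": 0, "rz": 0, "fingers": 1}, {"x": 0, "y": 0, "z": 1, "rx": 0, "ry": 0, "rz": 0, "fingers": 1}, {"x": 0, "y": 0, "z": 1, "rx": 0, "ry": 0, "rz": 0, "fingers": 1}])

```text
time_s: 7.98
tool_pos: [0.5929, 0.308, 0.0376]
tool_rot: [180.0, 0.0, 99.6]
force: [-4.0, -1.6, 6.5]
grip_width: 0.026
grasp_force: 30.0
```

Contact made. I'll release, lift, and move towards the yellow tube.

drive_tool(moves=[{"x": 0, "y": 0, "z": 0, "rx": 0, "ry": 0, "rz": 0, "fingers": 0.2}, {"x": 0, "y": 0, "z": 0, "rx": 0, "ry": 0, "rz": 0, "fingers": -0.2}, {"x": 0, "y": 0, "z": 0, "rx": 0, "ry": 0, "rz": 0, "fingers": -0.5}, {"x": 0, "y": 0, "z": 0, "rx": 0, "ry": 0, "rz": 0, "fingers": -1}, {"x": 0, "y": 0, "z": 0, "rx": 0, "ry": 0, "rz": 0, "fingers": -1}, {"x": 0, "y": 0, "z": -20, "rx": 0, "ry": 0, "rz": 0, "fingers": -1}, {"x": 0, "y": 0, "z": -60, "rx": 0, "ry": 0, "rz": 0, "fingers": -1}, {"x": 0, "y": 0, "z": -120, "rx": 0, "ry": 0, "rz": 0, "fingers": -1}, {"x": 0, "y": 0, "z": -160, "rx": 0, "ry": 0, "rz": 0, "fingers": -1}, {"x": 0, "y": 0, "z": -160, "rx": 0, "ry": 0, "rz": 0, "fingers": -1}, {"x": 0, "y": 0, "z": -160, "rx": 0, "ry": 0, "rz": 0, "fingers": -1}])

```text
time_s: 9.35
tool_pos: [0.5927, 0.3078, 0.1969]
tool_rot: [180.0, 0.0, 99.6]
force: [-0.9, -1.2, 0.1]
grip_width: 0.0871
grasp_force: 0.0
```

```bash
python3 -c "
from h import *
go((620,80,190,99.6))"
```

```text
at [592.7 307.8 196.9] [180.    0.   99.6] t 9.35
(620, 80, 190, 99.6) -> [-229.2  -11.2    7. ] [0.    0.    0.001]
```

drive_tool(moves=[{"x": -45, "y": -2, "z": 0, "rx": 0, "ry": 0, "rz": 0, "fingers": -1}, {"x": -100, "y": -5, "z": 0, "rx": 0, "ry": 0, "rz": 0, "fingers": -1}, {"x": -155, "y": -8, "z": 0, "rx": 0, "ry": 0, "rz": 0, "fingers": -1}, {"x": -200, "y": -10, "z": 0, "rx": 0, "ry": 0, "rz": 0, "fingers": -1}, {"x": -225, "y": -11, "z": 0, "rx": 0, "ry": 0, "rz": 0, "fingers": -1}, {"x": -229, "y": -11, "z": 0, "rx": 0, "ry": 0, "rz": 0, "fingers": -1}, {"x": -229, "y": -11, "z": 0, "rx": 0, "ry": 0, "rz": 0, "fingers": -1}, {"x": -229, "y": -11, "z": 0, "rx": 0, "ry": 0, "rz": 0, "fingers": -1}])

```text
time_s: 10.35
tool_pos: [0.6197, 0.0827, 0.1964]
tool_rot: [-180.0, -0.1, 99.8]
force: [0.3, 0.1, -0.4]
grip_width: 0.087
grasp_force: 0.0
```

```bash
python3 - <<'E'
from h import *; from cell import vision; import pickle
c=vision.read_camera("wrist"); pickle.dump(c,open("w3.pkl","wb"))
s=vision.read_camera("scene"); pickle.dump(s,open("s3.pkl","wb"))
a=cv2.resize(s["image"][110:220,300:440,::-1],(480,377),interpolation=cv2.INTER_CUBIC); b=cv2.resize(c["image"][:240,:,::-1],(800,375))
cv2.imwrite("pics/w3.png",np.vstack([b,np.hstack([a,np.zeros((377,320,3),np.uint8)])[:225]])); cv2.imwrite("pics/w3.png",b)
H=hsv(c); m=cv2.inRange(H,np.array((22,120,80)),np.array((35,255,255))); y,ce,s_=big(m); print(ce,s_)
# cap top is the brighter part
go((620,126,190,99.6))
E
```

```text
[266.05498282 150.49484536] [250 134  33  34 873]
at [619.9  82.2 196.6] [-180.    -0.    99.8] t 10.45
(620, 126, 190, 99.6) -> [43.2  7.6  6.6] [-0.    -0.     0.003]
```

View pics/w3.png

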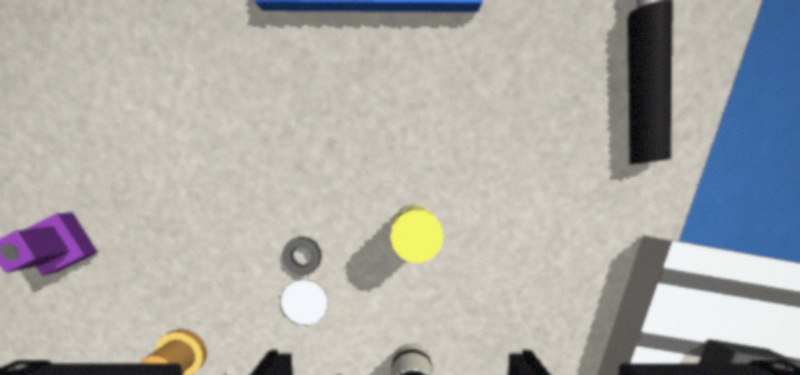

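Yellow cap at full-image pixel (266,151), with the tube upright and nothing close to it.

```bash
python3 - <<'E'
from h import *; import pickle
c=pickle.load(open("w3.pkl","rb")); P=ray(c,(266.2,150.8),.072)[0]*1000; print(P)
go((P[0],P[1],40,99.6))
E
```

```text
[622.09997825 126.65095616  72.        ]
at [619.9  82.2 196.6] [-180.    -0.    99.8] t 10.45
(np.float64(622.0999782517354), np.float64(126.65095615849825), 40, 99.6) -> [ 43.4   9.8 156.6] [-0.    -0.     0.003]
```

drive_tool(moves=[{"x": 43, "y": 10, "z": 10, "rx": 0, "ry": 0, "rz": 0, "fingers": -1}, {"x": 43, "y": 10, "z": 60, "rx": 0, "ry": 0, "rz": 0, "fingers": -1}, {"x": 43, "y": 10, "z": 110, "rx": 0, "ry": 0, "rz": 0, "fingers": -1}, {"x": 43, "y": 10, "z": 145, "rx": 0, "ry": 0, "rz": 0, "fingers": -1}, {"x": 43, "y": 10, "z": 157, "rx": 0, "ry": 0, "rz": 0, "fingers": -1}, {"x": 43, "y": 10, "z": 157, "rx": 0, "ry": 0, "rz": 0, "fingers": -1}, {"x": 43, "y": 10, "z": 157, "rx": 0, "ry": 0, "rz": 0, "fingers": 1}, {"x": 43, "y": 10, "z": 157, "rx": 0, "ry": 0, "rz": 0, "fingers": 1}, {"x": 43, "y": 10, "z": 157, "rx": 0, "ry": 0, "rz": 0, "fingers": 1}, {"x": 43, "y": 10, "z": 157, "rx": 0, "ry": 0, "rz": 0, "fingers": 1}, {"x": 43, "y": 10, "z": 157, "rx": 0, "ry": 0, "rz": 0, "fingers": 1}, {"x": 43, "y": 10, "z": 157, "rx": 0, "ry": 0, "rz": 0, "fingers": 1}, {"x": 43, "y": 10, "z": 157, "rx": 0, "ry": 0, "rz": 0, "fingers": 1}, {"x": 43, "y": 10, "z": 157, "rx": 0, "ry": 0, "rz": 0, "fingers": 1}, {"x": 43, "y": 10, "z": 157, "rx": 0, "ry": 0, "rz": 0, "fingers": 1}, {"x": 43, "y": 10, "z": 140, "rx": 0, "ry": 0, "rz": 0, "fingers": 1}, {"x": 43, "y": 10, "z": 100, "rx": 0, "ry": 0, "rz": 0, "fingers": 1}, {"x": 43, "y": 10, "z": 60, "rx": 0, "ry": 0, "rz": 0, "fingers": 1}, {"x": 43, "y": 10, "z": 60, "rx": 0, "ry": 0, "rz": 0, "fingers": 1}], force=15)

```text
time_s: 12.82
tool_pos: [0.6252, 0.1258, 0.1414]
tool_rot: [179.6, -0.0, 99.6]
force: [-0.0, 0.2, -0.3]
grip_width: 0.0337
grasp_force: 15.0
```

```bash
python3 - <<'E'
from h import *
go((521.5,296.5,135,9.6),(521.5,296.5,135,99.6),(521.5,296.5,55,99.6))
E
```

```text
at [625.2 125.8 141.4] [179.6  -0.   99.6] t 12.82
(521.5, 296.5, 135, 9.6) -> [185.7 -73.7   5.9] [ 0.006 -0.006  1.571]
(521.5, 296.5, 135, 99.6) -> [185.7 -73.7   5.9] [ 0.007 -0.     0.001]
(521.5, 296.5, 55, 99.6) -> [185.7 -74.3  85.9] [ 0.007 -0.     0.001]
```

drive_tool(moves=[{"x": 30, "y": -12, "z": 0, "rx": 0, "ry": 0, "rz": 0, "fingers": 1}, {"x": 75, "y": -30, "z": 0, "rx": 0, "ry": 0, "rz": 0, "fingers": 1}, {"x": 120, "y": -48, "z": 0, "rx": 0, "ry": 0, "rz": 0, "fingers": 1}, {"x": 160, "y": -64, "z": 0, "rx": 0, "ry": 0, "rz": 0, "fingers": 1}, {"x": 182, "y": -73, "z": 0, "rx": 0, "ry": 0, "rz": 0, "fingers": 1}, {"x": 186, "y": -75, "z": 0, "rx": 0, "ry": 0, "rz": 0, "fingers": 1}, {"x": 186, "y": -75, "z": 25, "rx": 0, "ry": 0, "rz": 0, "fingers": 1}, {"x": 186, "y": -75, "z": 55, "rx": 0, "ry": 0, "rz": 0, "fingers": 1}, {"x": 186, "y": -75, "z": 75, "rx": 0, "ry": 0, "rz": 0, "fingers": 1}, {"x": 186, "y": -75, "z": 84, "rx": 0, "ry": 0, "rz": 0, "fingers": 1}, {"x": 186, "y": -75, "z": 88, "rx": 0, "ry": 0, "rz": 0, "fingers": 1}, {"x": 186, "y": -75, "z": 90, "rx": 0, "ry": 0, "rz": 0, "fingers": 1}, {"x": 186, "y": -75, "z": 92, "rx": 0, "ry": 0, "rz": 0, "fingers": 1}, {"x": 186, "y": -75, "z": 92, "rx": 0, "ry": 0, "rz": 0, "fingers": 1}, {"x": 186, "y": -75, "z": 92, "rx": 0, "ry": 0, "rz": 0, "fingers": 1}])

```text
time_s: 14.7
tool_pos: [0.518, 0.2953, 0.0448]
tool_rot: [180.0, 0.0, 99.6]
force: [-0.1, -0.4, -0.2]
grip_width: 0.0336
grasp_force: 15.0
```

```bash
python3 - <<'E'
from h import *; from cell import vision
s=vision.read_camera("scene")["image"]
cv2.imwrite("pics/s4.png",cv2.resize(s[110:220,300:440,::-1],(640,503),interpolation=cv2.INTER_CUBIC))
go((521.5,296.5,44,99.6))
E
```

```text
at [518.  295.3  44.7] [180.    0.   99.6] t 14.75
(521.5, 296.5, 44, 99.6) -> [0.6 3.6 0.7] [0. 0. 0.]
```

View pics/s4.png

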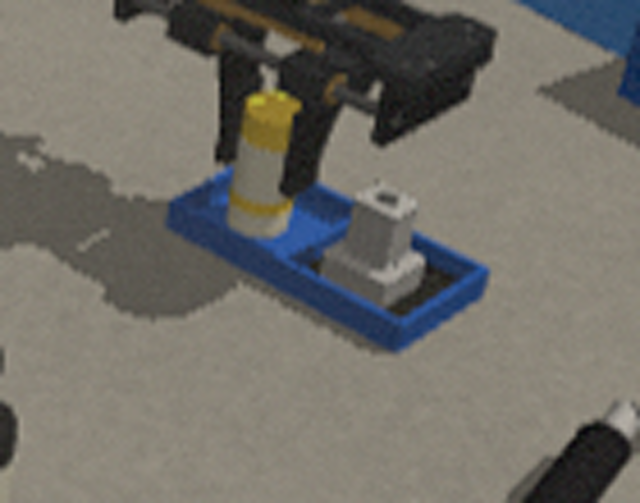

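The scene crop shows the insert standing upright in the rubber bay and the yellow tube just over the floor of the bare bay at (265,205). I'll lower it the last bit and release with limited opening.

drive_tool(moves=[{"x": 0, "y": 2, "z": 0.5, "rx": 0, "ry": 0, "rz": 0, "fingers": 1}, {"x": 0, "y": 2, "z": 1, "rx": 0, "ry": 0, "rz": 0, "fingers": 1}, {"x": 0, "y": 2, "z": 1.5, "rx": 0, "ry": 0, "rz": 0, "fingers": 1}, {"x": 0, "y": 2, "z": 1.5, "rx": 0, "ry": 0, "rz": 0, "fingers": 1}])

```text
time_s: 15.25
tool_pos: [0.5201, 0.2956, 0.0434]
tool_rot: [180.0, 0.0, 99.6]
force: [-1.1, -1.7, 2.4]
grip_width: 0.0334
grasp_force: 15.0
```

drive_tool(moves=[{"x": 0, "y": 0, "z": 0, "rx": 0, "ry": 0, "rz": 0, "fingers": 0.1}, {"x": 0, "y": 0, "z": 0, "rx": 0, "ry": 0, "rz": 0, "fingers": -0.15}, {"x": 0, "y": 0, "z": 0, "rx": 0, "ry": 0, "rz": 0, "fingers": -0.15}, {"x": 0, "y": 0, "z": 0, "rx": 0, "ry": 0, "rz": 0, "fingers": -0.15}, {"x": 0, "y": 0, "z": -10, "rx": 0, "ry": 0, "rz": 0, "fingers": -0.15}, {"x": 0, "y": 0, "z": -40, "rx": 0, "ry": 0, "rz": 0, "fingers": -0.15}, {"x": 0, "y": 0, "z": -90, "rx": 0, "ry": 0, "rz": 0, "fingers": -0.15}, {"x": 0, "y": 0, "z": -140, "rx": 0, "ry": 0, "rz": 0, "fingers": -1}, {"x": 0, "y": 0, "z": -150, "rx": 0, "ry": 0, "rz": 0, "fingers": -1}, {"x": 0, "y": 0, "z": -150, "rx": 0, "ry": 0, "rz": 0, "fingers": -1}, {"x": 0, "y": 0, "z": -150, "rx": 0, "ry": 0, "rz": 0, "fingers": -1}])

```text
time_s: 16.62
tool_pos: [0.5192, 0.2948, 0.1915]
tool_rot: [-179.9, 0.1, 99.6]
force: [0.5, 0.7, -0.8]
grip_width: 0.0819
grasp_force: 0.0
```

```bash
python3 - <<'E'
from h import *
go((452,-48,195,90))
E
```

```text
at [519.2 294.8 191.5] [-1.799e+02  1.000e-01  9.960e+01] t 16.62
(452, -48, 195, 90) -> [-326.8 -123.6   -2.9] [-0.002  0.001  0.168]
```

drive_tool(moves=[{"x": -40, "y": -15, "z": -4, "rx": 0, "ry": 0, "rz": 0.03, "fingers": -1}, {"x": -95, "y": -36, "z": -4, "rx": 0, "ry": 0, "rz": 0.06, "fingers": -1}, {"x": -150, "y": -57, "z": -4, "rx": 0, "ry": 0, "rz": 0.09, "fingers": -1}, {"x": -205, "y": -78, "z": -4, "rx": 0, "ry": 0, "rz": 0.12, "fingers": -1}, {"x": -260, "y": -98, "z": -4, "rx": 0, "ry": 0, "rz": 0.15, "fingers": -1}, {"x": -305, "y": -115, "z": -4, "rx": 0, "ry": 0, "rz": 0.168, "fingers": -1}, {"x": -327, "y": -124, "z": -4, "rx": 0, "ry": 0, "rz": 0.168, "fingers": -1}, {"x": -327, "y": -124, "z": -4, "rx": 0, "ry": 0, "rz": 0.168, "fingers": -1}, {"x": -327, "y": -124, "z": -4, "rx": 0, "ry": 0, "rz": 0.168, "fingers": -1}])

```text
time_s: 17.75
tool_pos: [0.4522, -0.0462, 0.1964]
tool_rot: [-179.9, -0.1, 90.1]
force: [-0.4, 0.5, 0.5]
grip_width: 0.0871
grasp_force: 0.0
```

```bash
python3 - <<'E'
from h import *; from cell import vision; import pickle
c=vision.read_camera("wrist"); pickle.dump(c,open("w5.pkl","wb"))
cv2.imwrite("pics/w5.png",cv2.resize(c["image"][:240,:,::-1],(800,375)))
H=hsv(c); m=cv2.inRange(H,np.array((10,110,60)),np.array((26,255,255))); y,ce,s=big(m,(180,80,340,230)); print(ce,s,ray(c,ce,.02))
go((443,-12,30,90))
E
```

```text
[251.23076923 151.46027743] [236 136  32  32 793] [[ 0.44599534 -0.01025625  0.02      ]]
at [452.3 -45.8 196.6] [-1.80e+02 -1.00e-01  9.01e+01] t 17.8
(443, -12, 30, 90) -> [ 33.7  -9.1 166.7] [-0.001 -0.001  0.003]
```

View pics/w5.png

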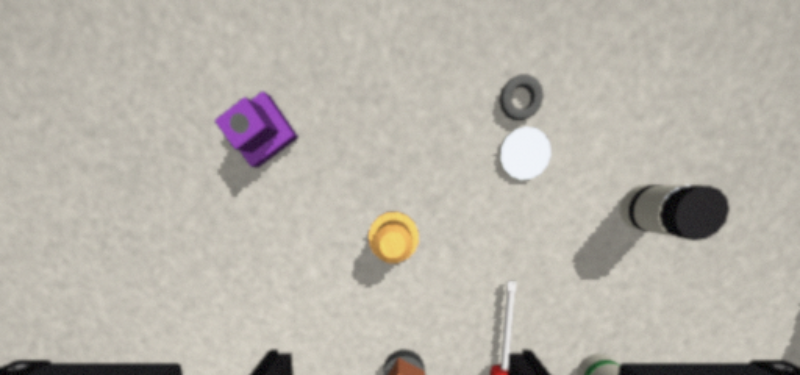

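The brass bush is at full-image pixel (251.5,151.5) for the flange, and clear. The copper electrode is at the bottom edge (405,365), far enough off.

```bash
python3 - <<'E'
from h import *; import pickle
c=pickle.load(open("w5.pkl","rb")); print(ray(c,(251.5,151.5),.010)*1000,ray(c,(251.5,153.6),.052)*1000)
P=(ray(c,(251.5,151.5),.010)*500+ray(c,(251.5,153.6),.052)*500)[0]
go((P[0],P[1],26,90))
E
```

```text
[[446.14983339 -11.5144719   10.        ]] [[446.83354319  -8.65835577  52.        ]]
at [452.3 -45.8 196.6] [-1.80e+02 -1.00e-01  9.01e+01] t 17.8
(np.float64(446.49168829101035), np.float64(-10.086413834232609), 26, 90) -> [ 35.6  -5.7 170.7] [-0.001 -0.001  0.003]
```

drive_tool(moves=[{"x": 35, "y": -6, "z": 20, "rx": 0, "ry": 0, "rz": 0, "fingers": -1}, {"x": 35, "y": -6, "z": 70, "rx": 0, "ry": 0, "rz": 0, "fingers": -1}, {"x": 35, "y": -6, "z": 120, "rx": 0, "ry": 0, "rz": 0, "fingers": -1}, {"x": 35, "y": -6, "z": 155, "rx": 0, "ry": 0, "rz": 0, "fingers": -1}, {"x": 35, "y": -6, "z": 171, "rx": 0, "ry": 0, "rz": 0, "fingers": -1}, {"x": 35, "y": -6, "z": 171, "rx": 0, "ry": 0, "rz": 0, "fingers": -1}, {"x": 35, "y": -6, "z": 171, "rx": 0, "ry": 0, "rz": 0, "fingers": 1}, {"x": 35, "y": -6, "z": 171, "rx": 0, "ry": 0, "rz": 0, "fingers": 1}, {"x": 35, "y": -6, "z": 171, "rx": 0, "ry": 0, "rz": 0, "fingers": 1}, {"x": 35, "y": -6, "z": 171, "rx": 0, "ry": 0, "rz": 0, "fingers": 1}, {"x": 35, "y": -6, "z": 171, "rx": 0, "ry": 0, "rz": 0, "fingers": 1}, {"x": 35, "y": -6, "z": 171, "rx": 0, "ry": 0, "rz": 0, "fingers": 1}, {"x": 35, "y": -6, "z": 171, "rx": 0, "ry": 0, "rz": 0, "fingers": 1}, {"x": 35, "y": -6, "z": 171, "rx": 0, "ry": 0, "rz": 0, "fingers": 1}, {"x": 35, "y": -6, "z": 171, "rx": 0, "ry": 0, "rz": 0, "fingers": 1}, {"x": 35, "y": -6, "z": 171, "rx": 0, "ry": 0, "rz": 0, "fingers": 1}], force=30)

```text
time_s: 19.8
tool_pos: [0.4464, -0.0126, 0.026]
tool_rot: [180.0, 0.0, 90.0]
force: [0.4, 0.3, -0.8]
grip_width: 0.0271
grasp_force: 30.0
```

```bash
python3 - <<'E'
from h import *
a=np.radians(11); X=482.9+36.5*np.cos(a); Y=-315+36.5*np.sin(a)
go((446,-10,135,90),(X,Y,135,90),(X,Y,50,90))
E
```

```text
at [446.4 -12.6  26. ] [180.   0.  90.] t 19.8
(446, -10, 135, 90) -> [   2.6   -0.4 -109. ] [0. 0. 0.]
(np.float64(518.7293921958398), np.float64(-308.0354716687561), 135, 90) -> [-295.4   72.3 -108.9] [0. 0. 0.]
(np.float64(518.7293921958398), np.float64(-308.0354716687561), 50, 90) -> [-295.4   72.3  -23.9] [0. 0. 0.]
```

drive_tool(moves=[{"x": 0, "y": 0, "z": -15, "rx": 0, "ry": 0, "rz": 0, "fingers": 1}, {"x": 0, "y": 0, "z": -55, "rx": 0, "ry": 0, "rz": 0, "fingers": 1}, {"x": 0, "y": 0, "z": -100, "rx": 0, "ry": 0, "rz": 0, "fingers": 1}, {"x": -10, "y": 2, "z": -110, "rx": 0, "ry": 0, "rz": 0, "fingers": 1}, {"x": -50, "y": 12, "z": -110, "rx": 0, "ry": 0, "rz": 0, "fingers": 1}, {"x": -95, "y": 23, "z": -110, "rx": 0, "ry": 0, "rz": 0, "fingers": 1}, {"x": -145, "y": 35, "z": -110, "rx": 0, "ry": 0, "rz": 0, "fingers": 1}, {"x": -195, "y": 48, "z": -110, "rx": 0, "ry": 0, "rz": 0, "fingers": 1}, {"x": -240, "y": 59, "z": -110, "rx": 0, "ry": 0, "rz": 0, "fingers": 1}, {"x": -275, "y": 67, "z": -110, "rx": 0, "ry": 0, "rz": 0, "fingers": 1}, {"x": -293, "y": 72, "z": -110, "rx": 0, "ry": 0, "rz": 0, "fingers": 1}, {"x": -295, "y": 72, "z": -110, "rx": 0, "ry": 0, "rz": 0, "fingers": 1}, {"x": -295, "y": 72, "z": -85, "rx": 0, "ry": 0, "rz": 0, "fingers": 1}, {"x": -295, "y": 72, "z": -55, "rx": 0, "ry": 0, "rz": 0, "fingers": 1}, {"x": -295, "y": 72, "z": -32, "rx": 0, "ry": 0, "rz": 0, "fingers": 1}, {"x": -295, "y": 72, "z": -22, "rx": 0, "ry": 0, "rz": 0, "fingers": 1}, {"x": -295, "y": 72, "z": -22, "rx": 0, "ry": 0, "rz": 0, "fingers": 1}, {"x": -295, "y": 72, "z": -22, "rx": 0, "ry": 0, "rz": 0, "fingers": 1}])

```text
time_s: 22.05
tool_pos: [0.5192, -0.3078, 0.0492]
tool_rot: [179.9, 0.1, 90.0]
force: [-0.6, -0.4, -3.3]
grip_width: 0.027
grasp_force: 30.0
```

```bash
python3 - <<'E'
from h import *; from cell import vision
s=vision.read_camera("scene")["image"]
cv2.imwrite("pics/s6.png",cv2.resize(s[160:280,50:190,::-1],(640,548),interpolation=cv2.INTER_CUBIC))
go((518.7,-308,48,90))
E
```

```text
at [ 519.2 -307.9   49.3] [1.799e+02 1.000e-01 9.000e+01] t 22.1
(518.7, -308, 48, 90) -> [-0.1 -0.5  1.3] [ 0.002  0.001 -0.   ]
```

View pics/s6.png

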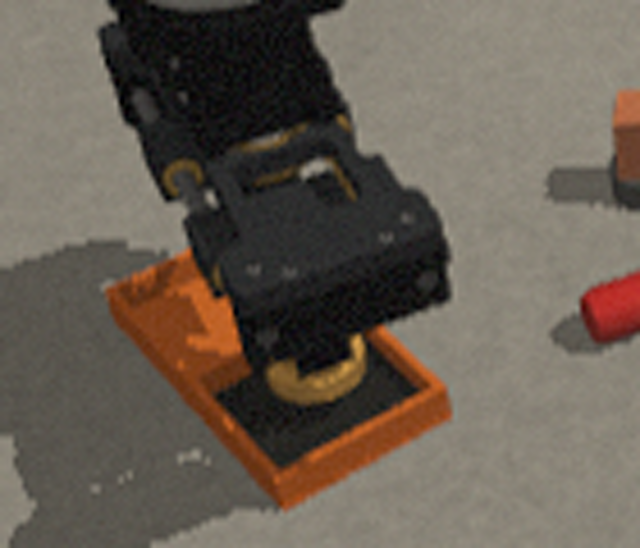

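The bush (flange at (318,375) in the crop) hangs over the rubber bay. I'll lower it slowly.

drive_tool(moves=[{"x": 0, "y": 0, "z": 4, "rx": 0, "ry": 0, "rz": 0, "fingers": 1}, {"x": 0, "y": 0, "z": 8, "rx": 0, "ry": 0, "rz": 0, "fingers": 1}, {"x": 0, "y": 0, "z": 12, "rx": 0, "ry": 0, "rz": 0, "fingers": 1}, {"x": 0, "y": 0, "z": 13, "rx": 0, "ry": 0, "rz": 0, "fingers": 1}, {"x": 0, "y": 0, "z": 14, "rx": 0, "ry": 0, "rz": 0, "fingers": 1}, {"x": 0, "y": 0, "z": 15, "rx": 0, "ry": 0, "rz": 0, "fingers": 1}, {"x": 0, "y": 0, "z": 15.5, "rx": 0, "ry": 0, "rz": 0, "fingers": 1}, {"x": 0, "y": 0, "z": 16, "rx": 0, "ry": 0, "rz": 0, "fingers": 1}, {"x": 0, "y": 0, "z": 16.5, "rx": 0, "ry": 0, "rz": 0, "fingers": 1}, {"x": 0, "y": 0, "z": 17, "rx": 0, "ry": 0, "rz": 0, "fingers": 1}, {"x": 0, "y": 0, "z": 17, "rx": 0, "ry": 0, "rz": 0, "fingers": 1}])

```text
time_s: 23.48
tool_pos: [0.5183, -0.3076, 0.0321]
tool_rot: [-180.0, 0.0, 90.0]
force: [-3.5, 1.1, 4.3]
grip_width: 0.0271
grasp_force: 30.0
```

Contact made (force went from −3.3 to +4.3 N). I'll release and go up.

drive_tool(moves=[{"x": 0, "y": 0, "z": 0, "rx": 0, "ry": 0, "rz": 0, "fingers": 0.2}, {"x": 0, "y": 0, "z": 0, "rx": 0, "ry": 0, "rz": 0, "fingers": -0.2}, {"x": 0, "y": 0, "z": 0, "rx": 0, "ry": 0, "rz": 0, "fingers": -0.5}, {"x": 0, "y": 0, "z": 0, "rx": 0, "ry": 0, "rz": 0, "fingers": -0.7}, {"x": 0, "y": 0, "z": 0, "rx": 0, "ry": 0, "rz": 0, "fingers": -0.7}, {"x": 0, "y": 0, "z": -20, "rx": 0, "ry": 0, "rz": 0, "fingers": -0.7}, {"x": 0, "y": 0, "z": -60, "rx": 0, "ry": 0, "rz": 0, "fingers": -1}, {"x": 0, "y": 0, "z": -120, "rx": 0, "ry": 0, "rz": 0, "fingers": -1}, {"x": 0, "y": 0, "z": -165, "rx": 0, "ry": 0, "rz": 0, "fingers": -1}, {"x": 0, "y": 0, "z": -165, "rx": 0, "ry": 0, "rz": 0, "fingers": -1}, {"x": 0, "y": 0, "z": -165, "rx": 0, "ry": 0, "rz": 0, "fingers": -1}])

```text
time_s: 24.85
tool_pos: [0.5181, -0.3075, 0.1964]
tool_rot: [-180.0, 0.0, 90.0]
force: [0.2, -0.4, -0.6]
grip_width: 0.0869
grasp_force: 0.0
```

```bash
python3 - <<'E'
from h import *
go((642,-33,197,90))
E
```

```text
at [ 518.1 -307.5  196.4] [-180.    0.   90.] t 24.85
(642, -33, 197, 90) -> [274.5 123.9  -0.8] [-0.     0.001  0.   ]
```

drive_tool(moves=[{"x": 45, "y": 20, "z": 0, "rx": 0, "ry": 0, "rz": 0, "fingers": -1}, {"x": 95, "y": 43, "z": 0, "rx": 0, "ry": 0, "rz": 0, "fingers": -1}, {"x": 145, "y": 65, "z": 0, "rx": 0, "ry": 0, "rz": 0, "fingers": -1}, {"x": 195, "y": 88, "z": 0, "rx": 0, "ry": 0, "rz": 0, "fingers": -1}, {"x": 240, "y": 108, "z": 0, "rx": 0, "ry": 0, "rz": 0, "fingers": -1}, {"x": 268, "y": 121, "z": 0, "rx": 0, "ry": 0, "rz": 0, "fingers": -1}, {"x": 274, "y": 124, "z": 0, "rx": 0, "ry": 0, "rz": 0, "fingers": -1}, {"x": 274, "y": 124, "z": 0, "rx": 0, "ry": 0, "rz": 0, "fingers": -1}, {"x": 274, "y": 124, "z": 0, "rx": 0, "ry": 0, "rz": 0, "fingers": -1}])

```text
time_s: 25.98
tool_pos: [0.6418, -0.036, 0.1955]
tool_rot: [-179.9, 0.1, 89.8]
force: [-0.2, -0.0, -0.2]
grip_width: 0.0871
grasp_force: 0.0
```

```bash
python3 - <<'E'
from h import *; from cell import vision; import pickle
c=vision.read_camera("wrist"); pickle.dump(c,open("w7.pkl","wb"))
cv2.imwrite("pics/w7.png",cv2.resize(c["image"][:240,:,::-1],(800,375)))
H=hsv(c); y,ce,s=big((H[...,2]<60).astype(np.uint8),(200,100,320,215)); P=ray(c,ce,.072)[0]*1000; print(ce,s,P)
go((P[0],P[1],40,90))
E
```

```text
[255.57960199 145.62810945] [240 129  32  34 804] [641.03340023  11.72978868  72.        ]
at [641.9 -35.9 195.7] [-1.80e+02  1.00e-01  8.98e+01] t 26.02
(np.float64(641.0334002347997), np.float64(11.729788681363702), 40, 90) -> [ 47.8  -0.9 155.6] [-0.001  0.001 -0.003]
```

View pics/w7.png

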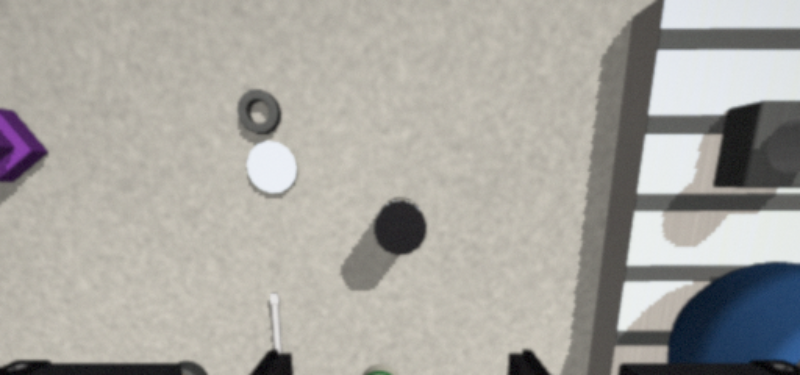

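The black cap is at full-image pixel (255.6,146), clear of its neighbours (green cap at the bottom edge, (378,372)).

drive_tool(moves=[{"x": 47, "y": -1, "z": 10, "rx": 0, "ry": 0, "rz": 0, "fingers": -1}, {"x": 47, "y": -1, "z": 60, "rx": 0, "ry": 0, "rz": 0, "fingers": -1}, {"x": 47, "y": -1, "z": 110, "rx": 0, "ry": 0, "rz": 0, "fingers": -1}, {"x": 47, "y": -1, "z": 145, "rx": 0, "ry": 0, "rz": 0, "fingers": -1}, {"x": 47, "y": -1, "z": 156, "rx": 0, "ry": 0, "rz": 0, "fingers": -1}, {"x": 47, "y": -1, "z": 156, "rx": 0, "ry": 0, "rz": 0, "fingers": -1}, {"x": 47, "y": -1, "z": 156, "rx": 0, "ry": 0, "rz": 0, "fingers": 1}, {"x": 47, "y": -1, "z": 156, "rx": 0, "ry": 0, "rz": 0, "fingers": 1}, {"x": 47, "y": -1, "z": 156, "rx": 0, "ry": 0, "rz": 0, "fingers": 1}, {"x": 47, "y": -1, "z": 156, "rx": 0, "ry": 0, "rz": 0, "fingers": 1}, {"x": 47, "y": -1, "z": 156, "rx": 0, "ry": 0, "rz": 0, "fingers": 1}, {"x": 47, "y": -1, "z": 156, "rx": 0, "ry": 0, "rz": 0, "fingers": 1}, {"x": 47, "y": -1, "z": 156, "rx": 0, "ry": 0, "rz": 0, "fingers": 1}, {"x": 47, "y": -1, "z": 156, "rx": 0, "ry": 0, "rz": 0, "fingers": 1}, {"x": 47, "y": -1, "z": 156, "rx": 0, "ry": 0, "rz": 0, "fingers": 1}, {"x": 47, "y": -1, "z": 130, "rx": 0, "ry": 0, "rz": 0, "fingers": 1}, {"x": 47, "y": -1, "z": 90, "rx": 0, "ry": 0, "rz": 0, "fingers": 1}, {"x": 47, "y": -1, "z": 40, "rx": 0, "ry": 0, "rz": 0, "fingers": 1}, {"x": 47, "y": -1, "z": 30, "rx": 0, "ry": 0, "rz": 0, "fingers": 1}, {"x": 47, "y": -1, "z": 30, "rx": 0, "ry": 0, "rz": 0, "fingers": 1}], force=15)

```text
time_s: 28.52
tool_pos: [0.6413, 0.0133, 0.1661]
tool_rot: [180.0, 0.0, 90.0]
force: [-0.6, 0.1, -1.5]
grip_width: 0.0336
grasp_force: 15.0
```

```bash
python3 - <<'E'
from h import *
a=np.radians(11); X=482.9-37*np.cos(a); Y=-315-37*np.sin(a)
go((530,-200,170,90),(X,Y,168,90),(X,Y,55,90))
E
```

```text
at [641.3  13.3 166.1] [180.   0.  90.] t 28.52
(530, -200, 170, 90) -> [-213.3 -111.3   -3.8] [ 0.001  0.001 -0.   ]
(np.float64(446.5797942124364), np.float64(-322.0599328289322), 168, 90) -> [-335.4 -194.7   -1.8] [ 0.001  0.001 -0.   ]
(np.float64(446.5797942124364), np.float64(-322.0599328289322), 55, 90) -> [-335.3 -194.8  111.2] [ 0.001  0.001 -0.   ]
```

drive_tool(moves=[{"x": -30, "y": -17, "z": 0, "rx": 0, "ry": 0, "rz": 0, "fingers": 1}, {"x": -75, "y": -43, "z": 0, "rx": 0, "ry": 0, "rz": 0, "fingers": 1}, {"x": -120, "y": -70, "z": 0, "rx": 0, "ry": 0, "rz": 0, "fingers": 1}, {"x": -165, "y": -96, "z": 0, "rx": 0, "ry": 0, "rz": 0, "fingers": 1}, {"x": -210, "y": -122, "z": 0, "rx": 0, "ry": 0, "rz": 0, "fingers": 1}, {"x": -255, "y": -148, "z": 0, "rx": 0, "ry": 0, "rz": 0, "fingers": 1}, {"x": -300, "y": -174, "z": 0, "rx": 0, "ry": 0, "rz": 0, "fingers": 1}, {"x": -328, "y": -190, "z": 0, "rx": 0, "ry": 0, "rz": 0, "fingers": 1}, {"x": -335, "y": -195, "z": 0, "rx": 0, "ry": 0, "rz": 0, "fingers": 1}, {"x": -335, "y": -195, "z": 20, "rx": 0, "ry": 0, "rz": 0, "fingers": 1}, {"x": -335, "y": -195, "z": 60, "rx": 0, "ry": 0, "rz": 0, "fingers": 1}, {"x": -335, "y": -195, "z": 90, "rx": 0, "ry": 0, "rz": 0, "fingers": 1}, {"x": -335, "y": -195, "z": 106, "rx": 0, "ry": 0, "rz": 0, "fingers": 1}, {"x": -335, "y": -195, "z": 114, "rx": 0, "ry": 0, "rz": 0, "fingers": 1}, {"x": -335, "y": -195, "z": 117, "rx": 0, "ry": 0, "rz": 0, "fingers": 1}, {"x": -335, "y": -195, "z": 119, "rx": 0, "ry": 0, "rz": 0, "fingers": 1}, {"x": -335, "y": -195, "z": 120, "rx": 0, "ry": 0, "rz": 0, "fingers": 1}, {"x": -335, "y": -195, "z": 121, "rx": 0, "ry": 0, "rz": 0, "fingers": 1}, {"x": -335, "y": -195, "z": 121, "rx": 0, "ry": 0, "rz": 0, "fingers": 1}])

```text
time_s: 30.9
tool_pos: [0.4463, -0.3218, 0.0452]
tool_rot: [180.0, 0.0, 90.0]
force: [0.0, -0.5, -1.0]
grip_width: 0.0335
grasp_force: 15.0
```

drive_tool(moves=[{"x": 0, "y": 0, "z": 0.5, "rx": 0, "ry": 0, "rz": 0, "fingers": 1}, {"x": 0, "y": 0, "z": 1, "rx": 0, "ry": 0, "rz": 0, "fingers": 1}, {"x": 0, "y": 0, "z": 1.5, "rx": 0, "ry": 0, "rz": 0, "fingers": 1}, {"x": 0, "y": 0, "z": 2, "rx": 0, "ry": 0, "rz": 0, "fingers": 1}, {"x": 0, "y": 0, "z": 2, "rx": 0, "ry": 0, "rz": 0, "fingers": 1}])

```text
time_s: 31.52
tool_pos: [0.4464, -0.3216, 0.0439]
tool_rot: [-180.0, 0.0, 90.0]
force: [-1.6, 0.6, 6.0]
grip_width: 0.0337
grasp_force: 15.0
```

Contact made. I'll release with limited opening, rise and back away.

drive_tool(moves=[{"x": 0, "y": 0, "z": 0, "rx": 0, "ry": 0, "rz": 0, "fingers": 0.1}, {"x": 0, "y": 0, "z": 0, "rx": 0, "ry": 0, "rz": 0, "fingers": -0.15}, {"x": 0, "y": 0, "z": 0, "rx": 0, "ry": 0, "rz": 0, "fingers": -0.15}, {"x": 0, "y": 0, "z": 0, "rx": 0, "ry": 0, "rz": 0, "fingers": -0.15}, {"x": 0, "y": 0, "z": -10, "rx": 0, "ry": 0, "rz": 0, "fingers": -0.15}, {"x": 0, "y": 0, "z": -40, "rx": 0, "ry": 0, "rz": 0, "fingers": -0.15}, {"x": 0, "y": 0, "z": -90, "rx": 0, "ry": 0, "rz": 0, "fingers": -0.15}, {"x": 0, "y": 0, "z": -150, "rx": 0, "ry": 0, "rz": 0, "fingers": -0.15}, {"x": -60, "y": 0, "z": -180, "rx": 0, "ry": 0, "rz": 0, "fingers": -0.15}, {"x": -120, "y": 0, "z": -180, "rx": 0, "ry": 0, "rz": 0, "fingers": -0.15}, {"x": -180, "y": 0, "z": -180, "rx": 0, "ry": 0, "rz": 0, "fingers": -0.15}, {"x": -220, "y": 0, "z": -180, "rx": 0, "ry": 0, "rz": 0, "fingers": -0.15}, {"x": -220, "y": 0, "z": -180, "rx": 0, "ry": 0, "rz": 0, "fingers": -0.15}, {"x": -220, "y": 0, "z": -180, "rx": 0, "ry": 0, "rz": 0, "fingers": -0.15}])

```text
time_s: 33.28
tool_pos: [0.447, -0.5405, 0.2234]
tool_rot: [180.0, -0.1, 90.1]
force: [0.2, 0.6, -0.3]
grip_width: 0.05
grasp_force: 0.0
```

```bash
python3 - <<'E'
from h import *; from cell import vision
s=vision.read_camera("scene")["image"][110:290,60:420,::-1]; t=vision.read_camera("top")["image"][120:250,110:410,::-1]
a=cv2.resize(s,(600,300),interpolation=cv2.INTER_CUBIC); b=cv2.resize(t,(600,260),interpolation=cv2.INTER_CUBIC)
cv2.imwrite("pics/end.png",np.vstack([a,b]))
go((450,-450,200,90))
E
```

```text
at [ 447.3 -539.8  223.8] [180.    0.   90.1] t 33.38
(450, -450, 200, 90) -> [89.8  2.9 23.8] [0.001 0.    0.002]
```

View pics/end.png

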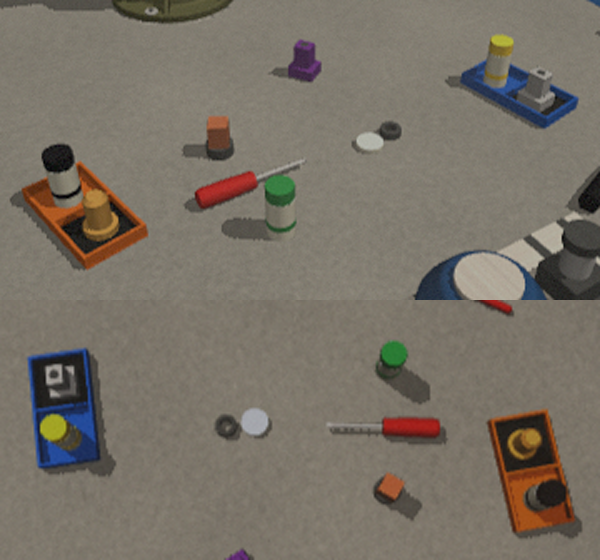

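Both views show all four parts upright and centred in their bays: scene (540,95), (497,65), (100,220), (62,180). The copper electrode (218,138) and the green tube (280,205) are untouched, and the arm is clear.

```bash
python3 -c "
from cell import workorder
print(workorder.sign_off())"
```

```text
the job is handed in; nothing more can be done
None
```

Both trays are made up and the job was handed in at about 33 s; the final pictures show all four parts upright in their named bays and the copper electrode and green tube where they stood, but the sign-off gave no verdict.

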